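# Raise the counter display riser until it locks and show the olives on it

### The arm

A 6-joint arm with a two-finger parallel gripper is mounted at the origin on the work surface; the furniture and walls round the work are solid. World frame = base frame: x ahead of the robot, y to its left, z up, the work surface at z = 0. Lengths are in m, angles in degrees, forces in N, time in s.
With the tool pointing down it reaches from about 0.275 to 0.75 m from the base axis. Payload 10.2 kg.
Tool frame: the origin (TCP) lies midway between the tips of the shut fingers; the grasp point (between the pads) lies 19 mm behind it; z points along the fingers, y is the line along which they close (so a half turn about z gives the same grasp; the last joint's range is limited). The gripper opens to 88 mm and grips with 3 to 60 N. Pads are 18 mm wide; open, the fingers measure 123 mm over their backs; the gripper's body (75 mm by 187 mm) begins 45 mm behind the grasp point.
Start: joints at [-84.935, 17.928, 85.812, -0, 76.261, -12.8], TCP at [0.161, -0.5, 0.239] pointing down, gripper open.
Joint ranges: [-168.41, 168.41], [-55.51, 124.54], [10.69, 146.95], [-70.63, 250.63], [1, 178], [-165.06, 165.06]. Speed limits (degrees/s): [136.94, 136.94, 172.46, 180, 180, 180].

### API

Orientations are given as a 3x3 rotation matrix whose columns are the frame's x, y, z axes.
In Python, from rig import * gives the robot as it stands. Calls block until the motion is done:
- movep(position, orientation): joint-space move of the TCP to a pose.
- move_l(position, orientation=None, v=0.15): straight line of the TCP; orientation=None keeps the orientation; v is the mean speed in m/s.
- move_joints(angles): joint-space move.
- command_gripper(opening, force=None): opening from 0.0 (shut) to 1.0 (fully open); force is the grip in N (None keeps the last); returns when the fingers have stopped.
- dwell(seconds).
- ik(position, orientation): joint angles nearest the present ones, or None.
- capture(name): name is "scene" or "top" or "wrist"; returns a dict with "pixels" (420x560x3 uint8, blue, green, red), "z_map" (420x560 float32, m along the optical axis (not along the pixel's ray), 0 where there is no reading), "camera_matrix" (3x3 intrinsics, pixels), "rvec" (rotation vector, rad) and "tvec" (3), from world to camera coordinates, as OpenCV has them; the wrist camera has in their place "T_tool_cam" (4x4, takes a point from camera to tool coordinates, whose origin is the TCP and whose axes are the flange's). Camera axes: x right, y down, z forward; pixel columns grow to the right and rows downward; lengths in m; the calibration is good to about 2 mm. A picture is of the moment at which its call begins: read the wrist's pose just before it.
A pose or a line that the arm cannot do raises IKError and nothing moves.
- close_job(): hands the job in; it is judged then, once.
Readings, each from a call of its own:
- get_clock(): time.
- get_q(): joint angles.
- get_qd(): joint speeds.
- get_tau(): joint torques, N m.
- get_ee_pos(): TCP position.
- get_tool_rot(): TCP orientation.
- get_ft_force(): force on the tool from outside, world axes, zero at the start.
- get_ft_torque(): the same for the moment, N m.
- get_gripper_width(): opening from 0.0 (shut) to 1.0 (fully open).
- get_grip_force(): force on a finger pad.
Only numpy, scipy, OpenCV 4.12 (cv2) and the standard library are available. Lean on these libraries where they do the work, as an engineer would, in place of code of your own. Each camera call takes 0.05 s, during which the arm holds its last target. There are 200 camera calls.

### The job

Pull the tray of the telescoping display riser straight up until its lock button clicks out through the hole in the front of the sleeve. Then stand the jar of olives upright on the raised tray, wholly on it and behind the price-card upstand, keeping the jar upright all the way. Leave the other two jars where they are and leave the riser locked, with the jar at rest.

Things in the scene. Friction and masses are not known exactly. Their poses are not given: they have to be found in the camera images.
- riser: Fixed foot and sleeve of the display riser: dark foot 90x90x16 mm and an upright square aluminium sleeve 30x30 mm on its middle, 112 mm high. Origin: centre of the foot's underside; z up; -x points to its front, roughly at the robot (turned up to 0.4 rad). The lock hole in the sleeve's 3 mm front wall runs from 90 to 102.5 mm up.
- mast (a joint): How far the mast (steel inner tube with the tray) is pulled up, m: 0 down, button snaps out at 0.070, end stop 0.0712; locked it rests at 0.069 to 0.071. It only slides. It starts at 0 to 0.025, stays by friction where left, but sinks under the jar unless locked. Pulling up takes about 8 N, weight included.
- button (a joint): How far the square black lock button (10x10 mm, sprung, on the mast) is out, m: 0 while the sleeve's wall holds it in, hidden; 0.008 clicked out, when it stands 5 mm proud of the sleeve's front and locks the mast. It springs out by itself at the hole.
- button_face (a point): The centre of the lock button's outer face. It moves up with the mast.
- tray_top (a point): Point on the upper face of the light wooden tray over which the jar's middle should stand; axes as the riser's. Tray 110 mm (front to back, x) by 96 mm (y), 8 mm thick; from this point it is 48.5 mm to the upstand in front (-x), 48.5 mm to the back edge, 48 mm to the sides. 128 mm above the counter with the mast down, about 198 mm when locked.
- upstand_top (a point): Middle of the upper edge of the price-card upstand: a stiff grey plate across the front (-x) of the tray, 10 mm thick (along the riser's x), 64 mm wide (y), 40 mm above the tray, with a blank white card on its front. It is the handle to pull the tray up: pinch it from above across its thickness.
- jar_olives: The jar of olives: closed glass jar with green contents, a dark label and a yellow lid, 65 mm across (lid 64 mm), 94 mm high, about 0.3 to 0.55 kg; the smaller of the two yellow-lidded jars. The origin is the centre of its underside, z is up. It stands on the counter to the right, in one of three places that the three jars share.
- jar_honey: The honey jar: golden contents, yellow lid, 68 mm across, 112 mm high. Origin at the centre of its underside. A bystander.
- jar_jam: The jam jar: red contents, red lid, 75 mm across, 92 mm high. Origin at the centre of its underside. A bystander. The three jars stand in a row 0.10 to 0.145 m apart; the shop wall, a vertical plane through x = 0.622 + 0.268 y, stands at least 0.12 m behind their middles.
Not all that is in view belongs to the job. Leave any grey look-alike of the jar_olives alone.

How it is judged (in metres and radians):
On the way, in this order (a step that is already met when the one before it is completed fails the run):
1. the mast is pulled up and the lock button has clicked out, before the jar is put on (value of joint mast above 0.067 m and value of joint button above 0.006 m), for 0.2 s.
2. the jar of olives stands upright on the raised, locked tray (all of step 1 and x of jar_olives in the frame of tray_top between -0.015 and 0.015 m and y of jar_olives in the frame of tray_top between -0.015 and 0.015 m and z of jar_olives in the frame of tray_top between -0.004 and 0.004 m and angle between jar_olives's own z axis and vertical below 0.06 rad), for 0.2 s.
At the end, for the whole second after the job is handed in: The mast is up (over 67 mm) with the button out (over 6 mm); the jar of olives stands upright on the tray (within 0.06 rad, its underside within 4 mm of the tray's face), its middle within 15 mm of the tray point along each tray axis, released and at rest (all of step 2 and linear speed of jar_olives below 0.01 m/s and velocity of joint mast between -0.005 and 0.005 m/s); the robot touches nothing.
It fails at once if the honey or the jam jar is pushed more than 30 mm or tipped over 0.3 rad (distance of any of jar_honey, jar_jam from where it was at the start of the episode above 0.03 m or angle between any of jar_honey, jar_jam's own z axis and vertical above 0.3 rad).
It fails at once if the jar of olives is tipped more than 0.6 rad (angle between jar_olives's own z axis and vertical above 0.6 rad).
It also fails if it takes over 64 s, if anything falls off the work surface, if the arm or the gripper's body presses on something with over 40 N, if the wrist force passes 120 N, or if a joint passes its speed limit or range.

## Working session

There is one attempt and no reset: what is moved stays moved. The work goes in short steps, each a Python script; the robot and the scene stay as the last script left them, time stands still between calls to the robot, and variables do not carry over. Pictures are saved under pics/ and viewed, at most 10 in all, crops included, and the job is handed in when it is done.

```bash
mkdir -p pics
cat > h.py <<'E'
from rig import *
import numpy as np, cv2
def cloud(c):
    z=c["z_map"]; K=np.array(c["camera_matrix"]); v,u=np.indices(z.shape)
    p=np.stack([(u-K[0,2])/K[0,0]*z,(v-K[1,2])/K[1,1]*z,z],-1)
    if "rvec" in c:
        R,_=cv2.Rodrigues(np.array(c["rvec"],float)); w=(p-np.array(c["tvec"]).ravel())@R
    else:
        T=np.array(c["T_tool_cam"]); w=(p@T[:3,:3].T+T[:3,3])@np.array(c["R"]).T+np.array(c["p"])
    w[z<=0]=np.nan
    return w
def wrist():
    p,R=get_ee_pos(),get_tool_rot(); c=capture("wrist"); c["p"]=p;c["R"]=R; return c
E
python3 - <<'E'
from h import *
a=capture("scene");b=capture("top")
np.save('a.npy',a,allow_pickle=True);np.save('b.npy',b,allow_pickle=True)
cv2.imwrite('pics/s.png',a["pixels"]);cv2.imwrite('pics/t.png',b["pixels"])
for c in(a,b):
    R,_=cv2.Rodrigues(np.array(c["rvec"],float));print(-R.T@np.array(c["tvec"]).ravel(),R[2], (c["z_map"]>0).mean())
print(get_clock(),get_tool_rot(),get_ft_force())
E
```

```text
[-0.09106261  0.6529778   0.51969369] [ 0.59241383 -0.70513254 -0.38965876] 0.9961054421768708
[ 0.36380555 -0.01221633  1.02153121] [ 0.11193525 -0.03673881 -0.99303613] 0.9957440476190477
0.1 [[ 9.51791312e-01  3.06746295e-01 -9.21940719e-05]
 [ 3.06746195e-01 -9.51790657e-01  1.14783343e-03]
 [ 2.64344197e-04 -1.12077807e-03 -9.99999337e-01]] [0.09714527 0.34645223 0.78539191]
```

View pics/s.png

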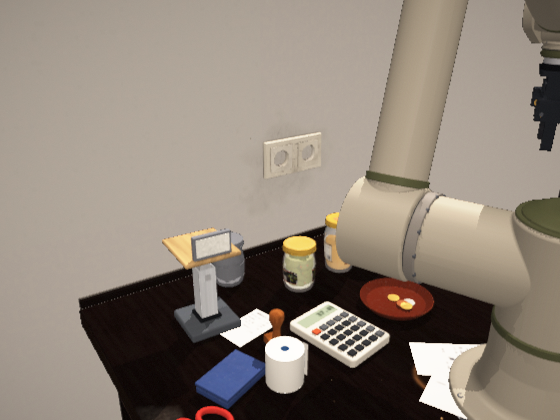

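View pics/t.png

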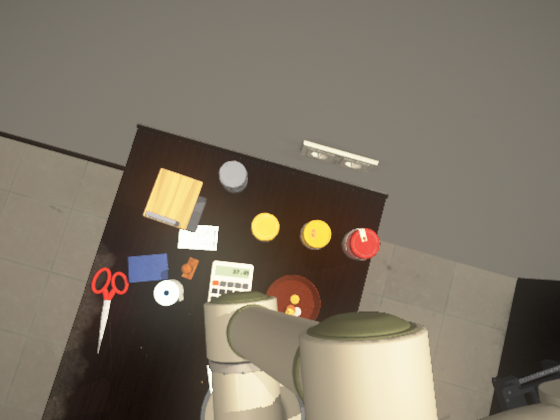

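The scene view shows the riser at (205,285), with the olives at (299,265) and honey at (340,240) behind the arm. In the top view the tray is at (173,198) with its upstand at (160,218). The lids are at (265,227), (316,235) and red (361,243), and the grey look-alike is at (233,176).

Run:
```python
from h import *
a=np.load('a.npy',allow_pickle=True).item();b=np.load('b.npy',allow_pickle=True).item()
W=cloud(b);h=cv2.cvtColor(b["pixels"],cv2.COLOR_BGR2HSV)
for u,v in((265,227),(316,235),(361,243),(233,176)):
    s=W[v-22:v+22,u-22:u+22].reshape(-1,3); s=s[np.isfinite(s[:,2])]
    zt=np.nanpercentile(s[s[:,2]>.05][:,2],90); t=s[abs(s[:,2]-zt)<.008]
    c,r=cv2.minEnclosingCircle(t[:,:2].astype(np.float32)); print(u,v,zt,c,r,len(t))
for n,(u0,u1,v0,v1),c in(("top",(135,215,160,235),b),("scene",(155,250,225,270),a)):
    w=cloud(c)[v0:v1,u0:u1].reshape(-1,3); hs=cv2.cvtColor(c["pixels"],cv2.COLOR_BGR2HSV)[v0:v1,u0:u1].reshape(-1,3)
    wood=(hs[:,1]>70)&(hs[:,0]>8)&(hs[:,0]<28)&(hs[:,2]>80)&(w[:,2]>.1)
    z=np.nanmedian(w[wood,2]); t=w[wood&(abs(w[:,2]-z)<.006)]
    print(n,z,cv2.minAreaRect((t[:,:2]*1000).astype(np.float32)))
    up=w[(w[:,2]>z+.012)&(w[:,2]<z+.06)]
    print('up',len(up),np.nanpercentile(up,[2,50,98],axis=0),cv2.minAreaRect((up[:,:2]*1000).astype(np.float32)))
```

```text
265 227 0.09648194365652579 (0.44091078639030457, -0.021813930943608284) 0.03224525600671768 614
316 235 0.11419590629125301 (0.42501184344291687, -0.13632340729236603) 0.031571317464113235 632
361 243 0.09427073576152012 (0.40620818734169006, -0.247630313038826) 0.03511340543627739 736
233 176 0.09668307394905606 (0.5593118071556091, 0.05312791094183922) 0.03205852955579758 600
top 0.14848948843193244 ((493.3451843261719, 174.4202117919922), (97.10387420654297, 110.26655578613281), 71.7048568725586)
up 193 [[0.43466434 0.15818041 0.16437183]
 [0.4462724  0.18583872 0.18769103]
 [0.45979156 0.21759669 0.19078276]] ((447.62078857421875, 188.9623565673828), (63.511451721191406, 10.690688133239746), 72.19729614257812)
scene 0.1482683402354467 ((490.4886169433594, 175.84756469726562), (95.67657470703125, 112.15360260009766), 72.14402770996094)
up 763 [[0.43360711 0.16212388 0.1607991 ]
 [0.44386744 0.19367447 0.17678565]
 [0.45741149 0.22035458 0.18914078]] ((445.9541015625, 190.46922302246094), (64.3418197631836, 12.781888008117676), 71.45587158203125)
```

```bash
cat >> h.py <<'E'
psi=np.radians(-18.0)
ex=np.array([np.cos(psi),np.sin(psi),0]); ey=np.array([-np.sin(psi),np.cos(psi),0])
RG=np.column_stack([np.cross(ex,[0,0,-1]),ex,[0,0,-1]])   # tool down, closing along riser x
E
python3 - <<'E'
from h import *
print(ik([.446,.190,.32],RG),ik([.441,-.022,.05],RG),ik([.441,-.022,.32],RG))
movep([.446,.190,.32],RG); command_gripper(0.4,50)
c=wrist(); cv2.imwrite('pics/w1.png',c["pixels"]); W=cloud(c).reshape(-1,3)
hs=cv2.cvtColor(c["pixels"],cv2.COLOR_BGR2HSV).reshape(-1,3)
near=np.hypot(W[:,0]-.47,W[:,1]-.18)<.1
up=W[near&(W[:,2]>.18)&(W[:,2]<.2)]; print(len(up),np.nanmedian(up,0),cv2.minAreaRect((up[:,:2]*1e3).astype(np.float32)))
wood=W[near&(W[:,2]>.135)&(W[:,2]<.16)&(hs[:,1]>70)]; print(len(wood),np.nanmedian(wood,0),cv2.minAreaRect((wood[:,:2]*1e3).astype(np.float32)))
print(get_clock(),get_gripper_width(),get_ee_pos(),get_ft_force())
E
```

```text
[ 9.19377664e+00  1.00564602e+01  8.37907529e+01 -2.54444375e-14
  8.61527869e+01  2.71937766e+01] [-1.81273094e+01  2.29524627e+01  1.11805326e+02 -2.54444375e-14
  4.52422108e+01 -1.27309368e-01] [-1.81273094e+01  4.30229263e+00  9.03466547e+01 -2.54444375e-14
  8.53510527e+01 -1.27309368e-01]
915 [0.44768215 0.19267108 0.18736523] ((447.326171875, 190.8085174560547), (63.610721588134766, 10.785417556762695), 71.80595397949219)
9008 [0.49863162 0.17893609 0.14767508] ((492.52667236328125, 176.25648498535156), (94.89321899414062, 110.22425842285156), 71.95234680175781)
3.6917 0.3960712796862143 [0.44598685 0.19000191 0.31998623] [-0.81121858  0.66753636  0.10438268]
```

View pics/w1.png

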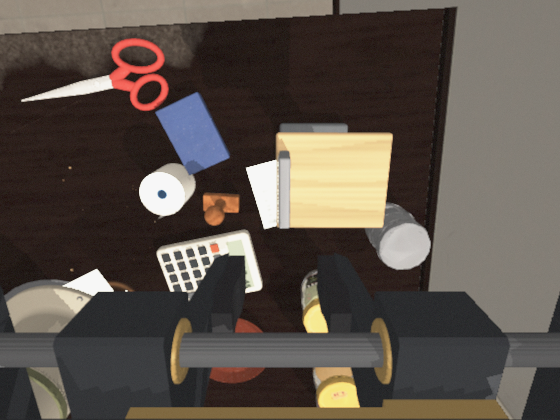

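The wrist view shows the upstand edge-on at (284,190), in line with the middle of the fingertips (283,260), and the tray at (335,180). All three views agree on the upstand at (0.447, 0.190), with mast ≈ 0.0195.

Run:
```python
from h import *
P=np.array([.447,.1905,0])
move_l(P+[0,0,.23],RG); move_l(P+[0,0,.160],v=.08)
print(get_ft_force()); command_gripper(0,60); print('grip',get_gripper_width()*88,get_grip_force(),get_ft_force())
z0=get_ee_pos()[2]; move_l(P+[0,0,z0+.046],v=.05); print(get_ft_force())
for k in range(24):
    move_l(P+[0,0,z0+.046+.0005*(k+1)],v=.02); dwell(.05); f=get_ft_force(); print(round(get_ee_pos()[2]-z0,5),f[2].round(1))
    if f[2]<-30: break
c=wrist(); cv2.imwrite('pics/w2.png',c["pixels"])
s=capture("scene"); cv2.imwrite('pics/s2.png',cv2.resize(s["pixels"][190:350,140:290],None,fx=4,fy=3.75 and 4,interpolation=cv2.INTER_CUBIC)[:600])
print(get_clock(),get_gripper_width()*88)
```

```text
[0.59764161 0.51809366 0.12457169]
grip 9.562084095732802 60.02061640843749 [ 8.68639825 -3.55004449 -3.3017787 ]
[10.95644312 -2.93413804 -4.63503705]
0.04647 -7.2
0.04688 -8.3
0.04734 -8.0
0.04784 -8.2
0.04832 -8.9
0.04883 -8.0
0.04935 -7.5
0.04996 -7.2
0.0505 -6.2
0.05102 -6.7
0.05111 -10.8
0.05116 -13.0
0.05118 -18.2
0.05117 -21.9
0.05121 -26.4
0.05123 -30.5
11.95 9.700379588995753
```

View pics/s2.png

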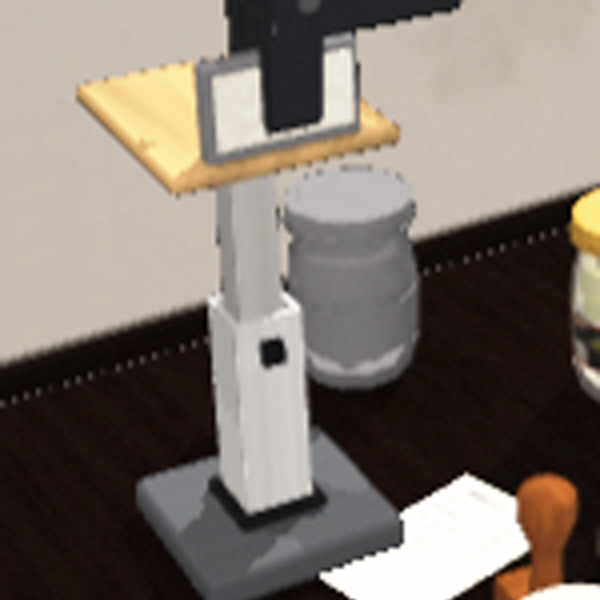

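The button is out: a black square at (272,352) in the crop, on the front of the sleeve. I'll relieve the pull, release, re-measure the tray from the wrist, and go over the jar.

Run:
```python
from h import *
p=get_ee_pos(); move_l([.447,.1905,p[2]-.0005],v=.02); print(get_ft_force())
command_gripper(.35); p=get_ee_pos(); move_l([p[0],p[1],.34],v=.15)
c=wrist(); W=cloud(c).reshape(-1,3); hs=cv2.cvtColor(c["pixels"],cv2.COLOR_BGR2HSV).reshape(-1,3)
near=np.hypot(W[:,0]-.47,W[:,1]-.18)<.1
for lo,hi,s in((.23,.245,0),(.19,.21,70)):
    t=W[near&(W[:,2]>lo)&(W[:,2]<hi)&(hs[:,1]>=s)]; print(len(t),np.nanmedian(t,0),cv2.minAreaRect((t[:,:2]*1e3).astype(np.float32)))
command_gripper(1.0)
movep([.441,-.022,.25],RG)
c=wrist(); cv2.imwrite('pics/w3.png',c["pixels"]); W=cloud(c); hs=cv2.cvtColor(c["pixels"],cv2.COLOR_BGR2HSV)
m=(hs[...,0]>18)&(hs[...,0]<35)&(hs[...,1]>120)&(abs(W[...,2]-.094)<.007)&(np.hypot(W[...,0]-.441,W[...,1]+.022)<.06)
t=W[m]; print(len(t),np.median(t,0),cv2.minEnclosingCircle(t[:,:2].astype(np.float32)))
print(get_clock(),get_ft_force())
```

```text
[12.05567221 -2.60606807 -6.60262146]
1117 [0.44781888 0.19351748 0.23820901] ((447.2263488769531, 190.61590576171875), (63.863922119140625, 10.857126235961914), 71.73902893066406)
11324 [0.49822117 0.17901735 0.19848767] ((492.4807434082031, 175.84649658203125), (95.50708770751953, 109.52861785888672), 72.05219268798828)
2765 [ 0.44021256 -0.01898523  0.09383623] ((0.4401901662349701, -0.020109759643673897), 0.03189262002706528)
15.7417 [-0.00835858  1.0086683  -0.6696882 ]
```

View pics/w3.png

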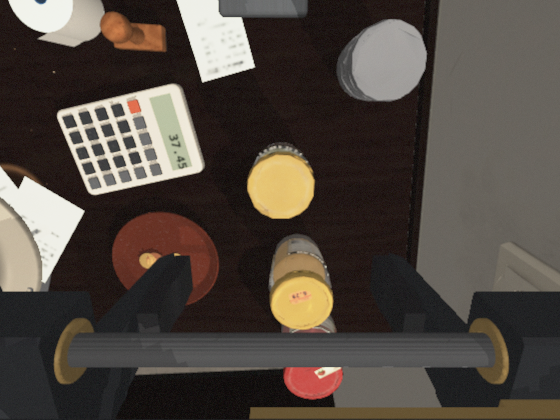

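The wrist view shows the olives' lid at (281,185), honey at (301,300) and jam at (314,375). The olive jar stands at (0.440,-0.0205), between the open fingers. The tray point is (0.4984, 0.174).

Run:
```python
from h import *
J=np.array([.4402,-.0205,0]); T=np.array([.4984,.1740,0])
move_l(J+[0,0,.15],RG); move_l(J+[0,0,.05],v=.08); print(get_ft_force())
command_gripper(0,40); print('grip',get_gripper_width()*88,get_grip_force(),get_ft_force())
move_l(J+[0,0,.06],v=.04); print(get_ft_force(),get_gripper_width()*88)
move_l(J+[0,0,.33],v=.15); move_l(T+[0,0,.33],v=.12); dwell(.2)
c=wrist(); cv2.imwrite('pics/w4.png',c["pixels"])
move_l(T+[0,0,.255],v=.08); dwell(.2); f0=get_ft_force()[2]; print(f0,get_gripper_width()*88)
s=capture("scene"); cv2.imwrite('pics/s4.png',cv2.resize(s["pixels"][150:310,140:290],None,fx=4,fy=4,interpolation=cv2.INTER_CUBIC)[:600])
print(get_clock())
```

```text
[0.04294044 0.14013231 0.38950687]
grip 61.9077733278039 39.972402427811176 [ 2.5560927  -0.63642165  0.448575  ]
[-0.44413657  0.09280193 -4.80240965] 62.07365546337969
-5.890873892149613 62.13562566156176
24.25
```

View pics/s4.png

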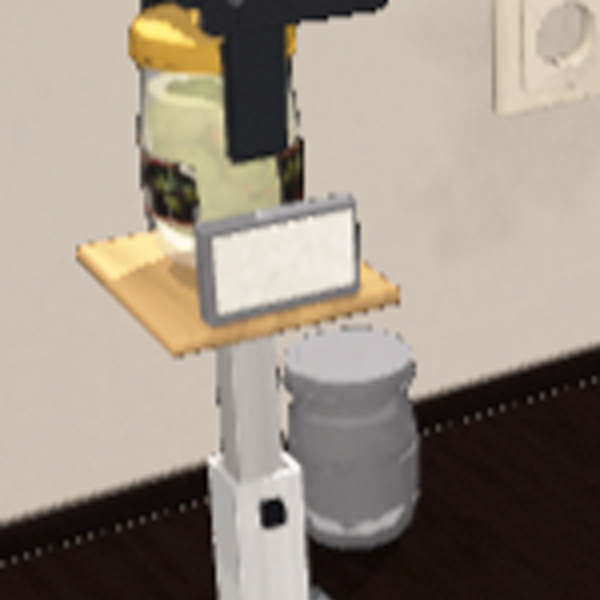

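The crop shows the jar upright over the tray, behind the upstand at (278,260), with the button still out at (272,513). Lower it to contact, release, retreat and check.

Run:
```python
from h import *
T=np.array([.4984,.1740,0]); f0=get_ft_force()[2]
move_l(T+[0,0,.2505],v=.03)
for k in range(16):
    z=.2505-.0005*(k+1); move_l(T+[0,0,z],v=.02); dwell(.05); f=get_ft_force()[2]-f0
    if f>2.5: break
print('contact',z,f,get_ee_pos())
command_gripper(.85,20); dwell(.2); print(get_gripper_width()*88,get_ft_force())
move_l(T+[0,0,.38],v=.1)
c=wrist()
movep([.30,-.15,.40],RG); dwell(.3)
s=capture("scene"); t=capture("top")
for n,q in(("wrist",c),("top",t)):
    W=cloud(q); hs=cv2.cvtColor(q["pixels"],cv2.COLOR_BGR2HSV)
    d=np.hypot(W[...,0]-T[0],W[...,1]-T[1])<.07
    m=W[d&(abs(W[...,2]-.292)<.008)]
    if len(m):
        (x,y),r=cv2.minEnclosingCircle(m[:,:2].astype(np.float32)); e=np.array([x,y,0])-T; print(n,len(m),np.median(m[:,2]),r,e@ex,e@ey,m[:,2].std())
cv2.imwrite('pics/s5.png',cv2.resize(s["pixels"][150:310,140:290],None,fx=4,fy=4,interpolation=cv2.INTER_CUBIC)[:600])
print(get_clock(),get_ft_force())
```

```text
contact 0.2475 8.429486273582821 [0.49848524 0.17402891 0.24792732]
74.66358096642817 [-0.20832831  1.18943987 -0.03746387]
wrist 5458 0.2916861290874088 0.032230183482170105 -0.0009885388895918496 0.0003659508107465555 0.0011840467416113405
top 1024 0.2924451978246654 0.03205518797039986 -0.00019707570430230217 -0.0017923613471158759 0.0017138690767162141
30.2833 [ 1.05963679  0.31538843 -0.30205177]
```

View pics/s5.png

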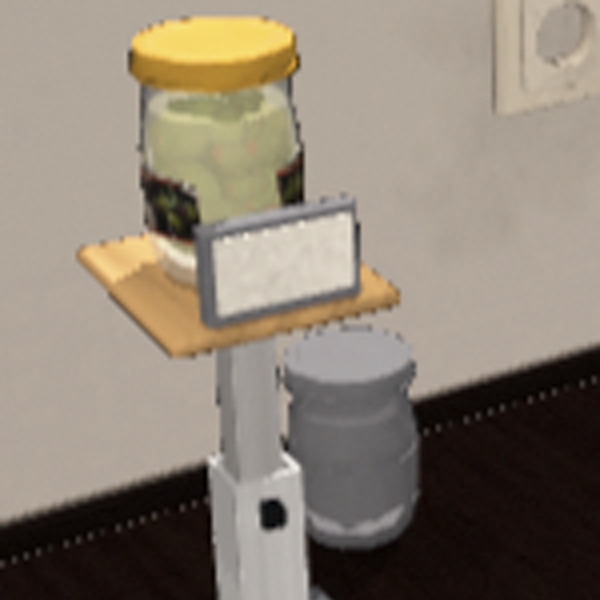

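The jar stands upright on the tray, lid at (214,48), within 2 mm of the target. The button is out at (272,513) and the arm is clear.

```bash
python3 -c "
from rig import *
print(close_job())"
```

```text
the job is handed in; nothing more can be done
None
```

The riser is pulled up and locked, the olive jar stands upright on the tray about 2 mm from the target point by camera, the other two jars were left alone, and the job is handed in; the judge's result was not shown.

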